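Index a rotary table to the yellow scale tab

TASK

Set the rotary table: with the fingertips, gently push its dial round until the white index line on the dial lines up with the black line on the yellow scale tab (not the blue one), then back off clear of it. Do not pinch the dial's orange post, and do not lift or carry anything: the brass bushing stays standing at the middle of the dial, and the tools and parts around stay where they are.

Things in the scene. Friction and masses are not known exactly. Their poses are not given: they have to be found in the camera images.
- rotary_base: Rotary indexing table, fixed to the table top: a round aluminium base 188 mm in diameter and 16 mm high with black scale lines every 10 degrees, and two bolted lugs that reach 115 mm from the axis along its own +x and -x (10 mm high, their bolt heads 15 mm). It carries the dark dial (136 mm in diameter, its flat top 30 mm above the table top). Origin: on the turning axis, at the underside; z up.
- dial (a joint): Angle of the dial about its upright axis, rad, growing anticlockwise seen from above; stops at -2.6 and 2.6, either tab can be reached from any start by turning the shorter way. It turns against friction of about 0.12 N m (a push of 2 to 3 N on the post) and stays where it is left, without spring or coasting. At 0 the index line points along -x of rotary_base.
- dial_center (a point): Middle of the dial's flat top, on the turning axis, 30 mm above the table top; turns with the dial. The white index line (5 mm wide) runs from 25 mm to the rim at 68 mm along this frame's -x; the orange post stands on the opposite side, along its +x. z up.
- post_top (a point): Middle of the top of the orange post on the dial, there to be pushed against from either side: 54 mm from the axis, opposite the index line. The post is split into two halves by a 1 mm radial slit; it is 16 mm along the radius, 13 mm across it, and rises 32 mm from the dial's top (top 62 mm above the table top). Axes as dial_center.
- tab_yellow: Yellow scale tab, the target: a flat block 22 mm along the radius, 18 mm across, 6 mm thick, with a black radial line 4 mm wide along its middle, fixed on the base's scale outside the dial. It stands 81.5 mm from the axis, along either +y or -y of rotary_base. Origin: centre of its underside, under the black line.
- tab_blue: Blue scale tab of the same shape, on the opposite side of the dial from the yellow one; not the target.
- brass_bushing: Loose brass bushing, 22 mm in diameter and 22 mm high, standing at the middle of the dial; it turns with it. Origin: centre of its underside.
- brush: Loose bench brush with wooden handle, 29 x 196 x 12 mm, lying at the left. Origin: centre of its underside.
- pen: Loose marker pen, white with a black cap, 14 x 132 x 15 mm, lying at the near edge on the left. Origin: centre of its underside.
- tape: Loose yellow tape measure, 64 x 84 x 32 mm. Origin: centre of its underside.
- steel_bushing: Loose flanged steel bushing, 25 mm in diameter, 19 mm high. Origin: centre of its underside.
- key: Loose black hex key, 31 x 90 x 5 mm. Origin: centre of its underside.

How it is judged:
At the end, for the whole second after the job is handed in: The index line points at the yellow tab's black line to within 5 mm at the tab (about 3.5 degrees), the dial is at rest, the brass bushing stands upright within 8 mm of the dial's middle, and the brush, marker pen, tape measure, steel bushing and hex key lie within 15 mm of where they were (y of tab_yellow in the frame of dial_center between -0.005 and 0.005 m and x of tab_yellow in the frame of dial_center below -0.05 m and velocity of joint dial between -0.03 and 0.03 rad/s and distance between brass_bushing and dial_center below 0.008 m and angle between brass_bushing's own z axis and vertical below 0.15 rad and distance of each of brush, pen, tape, steel_bushing, key from where it was at the start of the episode below 0.015 m); the robot touches nothing.
It fails at once if the orange post is pinched (more than 6 N of finger force on both of its halves at once) (contact force between the fingers and dial_c1 above 6 N and contact force between the fingers and dial_c2 above 6 N).
It fails at once if the rotary table is pushed or pressed with more than 25 N (contact force between any of the fingers, the arm and rotary_base above 25 N).
It fails at once if the brass bushing is lifted, or shoved more than 12 mm from its place (distance of brass_bushing from where it was at the start of the episode above 0.012 m).
It fails at once if a tool or part around is lifted or moved by more than 15 mm (distance of any of brush, pen, tape, steel_bushing, key from where it was at the start of the episode above 0.015 m).
It also fails if it takes over 48 s, if anything falls off the work surface, if the arm or the gripper's body presses on something with over 40 N, if the wrist force passes 120 N, or if a joint passes its speed limit or range.

ROBOT

A 6-joint arm with a two-finger parallel gripper is mounted at the origin on a cart in front of the work surface, level with it; the furniture and walls round the work are solid. World frame = base frame: x ahead of the robot, y to its left, z up, the work surface at z = 0. Lengths are in m, angles in rad, forces in N, time in s.
With the tool pointing down it reaches from about 0.275 to 0.75 m from the base axis. Payload 10.2 kg.
Tool frame: the origin (TCP) lies midway between the tips of the shut fingers; the grasp point (between the pads) lies 19 mm behind it (env.hold_point_z is the distance from the TCP to the grasp point, in m); x points along the fingers, z is the direction in which the jaws open and shut, and the axes are right-handed (so a half turn about x gives the same grasp; the last joint's range is limited). The gripper opens to 85 mm and grips with 20 to 120 N. Pads are 22 mm wide; open, the fingers measure 114 mm over their backs; the gripper's body (76 mm by 85 mm) begins 54 mm behind the grasp point. The pads swing forward as they close: fully open they stand 13 mm farther back than shut.
Start: joints at [0.903, 0.313, 1.498, -0, 1.331, -0.223], TCP at [0.226, 0.474, 0.231] pointing down, gripper open.
Joint ranges: [-2.94, 2.94], [-0.97, 2.17], [0.19, 2.56], [-1.23, 4.37], [0.02, 3.11], [-2.88, 2.88]. Speed limits (rad/s): [2.39, 2.39, 3.01, 3.14, 3.14, 3.14].

INTERFACE

Orientations are given as a unit quaternion [x, y, z, w].
In Python, from bench import env, kinematics, monitor, eyes, job gives the robot as it stands. The module is installed in compiled form; this text tells all that it offers. Calls block until the motion is done:
- env.reach(position, orientation): joint-space move of the TCP to a pose.
- env.movel(position, velocity=0.15, frame=None, guard=None): straight line of the TCP; frame=None keeps the orientation; velocity is the mean speed in m/s. With guard (N) it stops when the force on the tool has changed by that much, and returns True; else False.
- env.set_joints(angles): joint-space move.
- env.release() and env.close_gripper(effort=None): open the fingers fully, or close them until they stop; effort is the grip in N (None keeps the last).
- env.hold(seconds).
- kinematics.ik(position, orientation): joint angles nearest the present ones, or None.
- monitor.sense(): the state.
- eyes.grab_frame(name): name is "scene" or "top"; returns a dict with "frame" (400x640x3 uint8, red, green, blue), "mtx" (3x3 intrinsics, pixels), "view" (4x4, takes a point from world to camera coordinates). Camera axes: x right, y down, z forward; pixel columns grow to the right and rows downward; lengths in m; the calibration is good to about 2 mm. A picture is of the moment at which its call begins. There is no depth.
A pose or a line that the arm cannot do raises env.MotionError and nothing moves.
- job.hand_in(): hands the job in, once; it reports no verdict.
The state is a dict: "clock": time; "joints": joint angles; "qvel": joint speeds; "joint_efforts": joint torques, N m; "position": TCP position; "ee_rot": TCP orientation; "contact_force": force on the tool from outside, world axes, zero at the start; "ft_torque": the same for the moment, N m; "finger_gap": opening from 0.0 (shut) to 1.0 (fully open).
Only numpy, scipy, OpenCV 4.12 (cv2) and the standard library are available. Lean on these libraries where they do the work, as an engineer would, in place of code of your own. Each camera call takes 0.05 s, during which the arm holds its last target. There are 200 camera calls.

## Working session

There is one attempt and no reset: what is moved stays moved. The work goes in short steps, each a Python script; the robot and the scene stay as the last script left them, time stands still between calls to the robot, and variables do not carry over. Pictures are saved under pics/ and viewed, on a budget of 10 in all, crops included, one or two more only if the job needs it, and the job is handed in when it is done.

```bash
mkdir -p pics
python3 - <<'E'
from bench import env, kinematics, monitor, eyes, job
import cv2,numpy as np
for n in("scene","top"):
    f=eyes.grab_frame(n); cv2.imwrite(f"pics/{n}0.png",cv2.cvtColor(f["frame"],cv2.COLOR_RGB2BGR)); np.savez(f"{n}0.npz",**f)
    print(n,f["mtx"].tolist(),np.linalg.inv(f["view"])[:3].round(3).tolist())
print(monitor.sense())
E
```

```text
scene [[382.09729490929647, 0.0, 312.4412402400045], [0.0, 382.09729490929647, 197.43091470094222], [0.0, 0.0, 1.0]] [[0.629, -0.344, 0.697, -0.104], [-0.777, -0.279, 0.563, -0.499], [0.001, -0.896, -0.443, 0.471]]
top [[388.0629497264472, 0.0, 321.4494724859612], [0.0, 388.0629497264472, 200.0064554435846], [0.0, 0.0, 1.0]] [[-0.025, -0.991, 0.135, 0.362], [-1.0, 0.023, -0.012, 0.003], [0.008, -0.135, -0.991, 1.175]]
{'clock': 0.1, 'joints': array([ 9.02622664e-01,  3.13391423e-01,  1.49835756e+00,  5.45505781e-06,
        1.33095763e+00, -2.23368084e-01]), 'qvel': array([ 0.00050656, -0.00213685, -0.00287548,  0.00165458, -0.00021082,
        0.00076793]), 'joint_efforts': array([ 3.00334090e-03, -4.12901509e+01, -2.60141838e+01, -1.72582295e-04,
        3.05559333e-03, -3.03758588e-05]), 'position': array([0.22575453, 0.47374185, 0.23079497]), 'ee_rot': array([-0.37752719,  0.59834419,  0.37726832,  0.59760025]), 'contact_force': array([-0.34631212,  0.04534348,  0.8439774 ]), 'ft_torque': array([-0.02975314, -0.01136512,  0.01961186]), 'finger_gap': 0.9981605659850935}
```

View pics/top0.png

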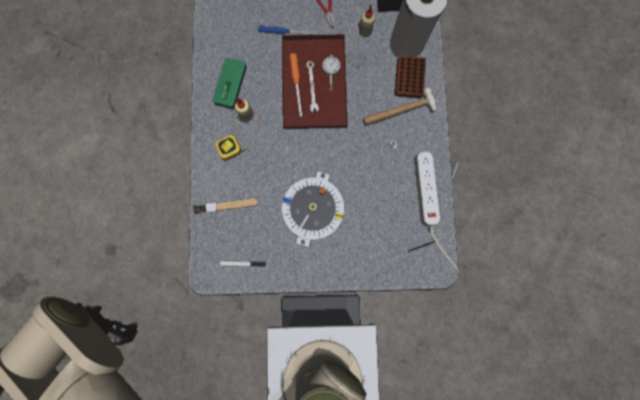

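View pics/scene0.png

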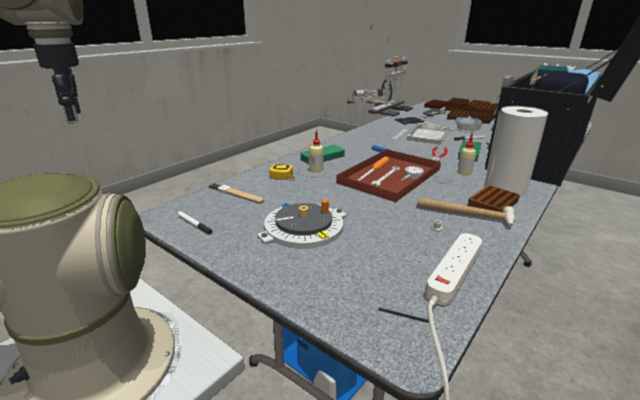

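The top view shows the dial at about (313,208), the orange post at (322,190), the yellow tab at (340,215) and the blue tab at (287,200). The index line points down-left towards (304,228). The dial therefore needs to turn anticlockwise by roughly 90–100°. Next I'll measure these by colour.

```bash
cat > h.py <<'E'
import cv2,numpy as np
from bench import env, kinematics, monitor, eyes, job
def ray(f,px,z):
    T=np.linalg.inv(f["view"]); d=T[:3,:3]@np.linalg.inv(f["mtx"])@np.r_[px,1.]
    return T[:3,3]+d*(z-T[2,3])/d[2]
def pix(f,P):
    p=f["mtx"]@(f["view"]@np.r_[P,1.])[:3]; return p[:2]/p[2]
HUE=dict(yellow=(22,34,120),blue=(105,125,120),orange=(3,15,150))
def blob(f,col,near,r):
    hsv=cv2.cvtColor(f["frame"],cv2.COLOR_RGB2HSV); a,b,s=HUE[col]
    m=cv2.inRange(hsv,(a,s,60),(b,255,255)); k=np.zeros_like(m); cv2.circle(k,tuple(int(v) for v in near),int(r),255,-1); m&=k
    n,l,st,c=cv2.connectedComponentsWithStats(m); 
    if n<2: return None
    i=1+np.argmax(st[1:,4]); return c[i],st[i].tolist()
def crop(f,c,h,name,s=8):
    x,y=map(int,c); g=f["frame"][y-h:y+h,x-h:x+h]
    cv2.imwrite(name,cv2.cvtColor(cv2.resize(g,None,fx=s,fy=s,interpolation=cv2.INTER_CUBIC),cv2.COLOR_RGB2BGR))
E
python3 - <<'E'
from h import *
for n,c in(("top",(313,208)),("scene",(304,222))):
    f=dict(np.load(f"{n}0.npz")); 
    # note brass bushing lies in yellow hue too; print all
    for col in HUE:
        z={'yellow':.022,'blue':.022,'orange':.05}[col]
        if col=='yellow': near,r=((340,215),9) if n=="top" else ((322,235),12)
        else: near,r=c,50
        b=blob(f,col,near,r); print(n,col,b, None if b is None else ray(f,b[0],z).round(4))
    crop(f,c,36,f"pics/{n}0c.png",8)
a=cv2.imread("pics/top0c.png");b=cv2.imread("pics/scene0c.png");cv2.imwrite("pics/c0.png",cv2.resize(np.hstack([a,b]),(800,400)))
E
```

```text
top yellow (array([338.53333333, 215.4       ]), [336, 214, 6, 4, 15]) [ 0.4716 -0.0606  0.022 ]
top blue (array([286.5, 200. ]), [284, 198, 6, 5, 26]) [0.5216 0.0939 0.022 ]
top orange (array([321.92857143, 190.85714286]), [320, 189, 5, 5, 14]) [ 0.5423 -0.0125  0.05  ]
scene yellow (array([322.2745098, 234.       ]), [317, 230, 11, 8, 51]) [ 0.4727 -0.0602  0.022 ]
scene blue (array([285.    , 204.8125]), [282, 204, 7, 3, 16]) [0.5242 0.0995 0.022 ]
scene orange (array([324.65217391, 206.4057971 ]), [322, 200, 6, 13, 69]) [ 0.5382 -0.0164  0.05  ]
```

View pics/c0.png

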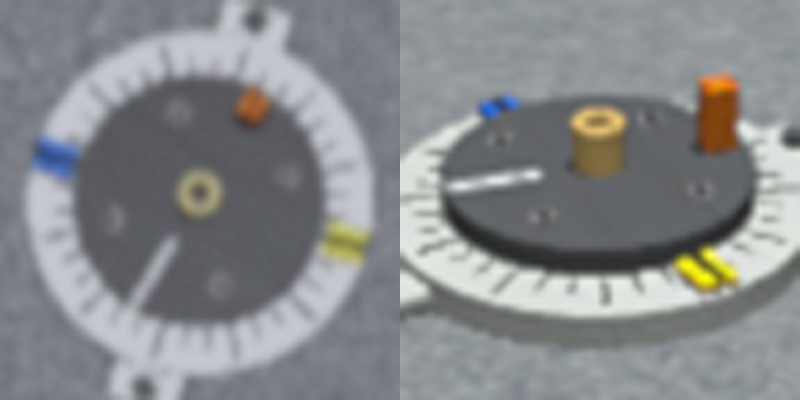

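The measurements agree: tab spacing comes out at 162.4 mm (163 expected) and post radius at 54.2 mm (54 expected). The post is at about −32.6° and the target is about 72.1°, so the turn is about +105°. Now I'll check reachability.

```bash
cat >> h.py <<'E'
from scipy.spatial.transform import Rotation as R
C=np.array([.4966,.0167])
def quat(phi,s):
    x=np.array([0,0,-1.]); z=s*np.array([-np.sin(phi),np.cos(phi),0]); return R.from_matrix(np.c_[x,np.cross(z,x),z]).as_quat()
def pos(phi,z=.042,r=.054): return np.r_[C+r*np.array([np.cos(phi),np.sin(phi)]),z]
E
python3 - <<'E'
from h import *
for s in(1,-1):
    for d in(-78,-30,20,60):
        q=kinematics.ik(pos(np.radians(d)),quat(np.radians(d),s)); print(s,d,None if q is None else q.round(2))
E
```

```text
1 -78 [-0.3   0.52  1.75 -0.    0.87 -0.51]
1 -30 [-0.23  0.58  1.65 -0.    0.92 -1.28]
1 20 [-0.15  0.58  1.63 -0.    0.93 -2.07]
1 60 [-0.1   0.55  1.7  -0.    0.9  -2.72]
-1 -78 [-0.3   0.52  1.75 -0.    0.87  2.63]
-1 -30 [-0.23  0.58  1.65 -0.    0.92  1.86]
-1 20 [-0.15  0.58  1.63  0.    0.93  1.07]
-1 60 [-0.1   0.55  1.7  -0.    0.9   0.42]
```

```bash
cat >> h.py <<'E'
S=-1
def arc(d0,d1,v=.035,step=8,r=.054):
    n=max(1,int(np.ceil(abs(d1-d0)/step)))
    for d in np.linspace(d0,d1,n+1)[1:]:
        p=np.radians(d); env.movel(pos(p,r=r),velocity=v,frame=quat(p,S))
        s=monitor.sense(); print(round(d,1),s["contact_force"].round(1),round(s["clock"],1))
E
python3 - <<'E'
from h import *
env.close_gripper(20)
p=np.radians(-77)
env.reach(pos(p,.14),quat(p,S)); env.movel(pos(p),velocity=.12,guard=8)
s=monitor.sense(); print(s["position"],s["contact_force"],s["clock"],s["finger_gap"])
for n in("top","scene"):
    f=eyes.grab_frame(n); crop(f,pix(f,np.r_[C,.03]),36,f"pics/{n}1c.png",8)
a=cv2.imread("pics/top1c.png");b=cv2.imread("pics/scene1c.png");cv2.imwrite("pics/c1.png",cv2.resize(np.hstack([a,b]),(800,400)))
E
```

```text
[ 0.50917978 -0.03599967  0.0426299 ] [0.29874016 0.13979255 0.85162579] 4.2417 0.0015947961259876325
```

View pics/c1.png

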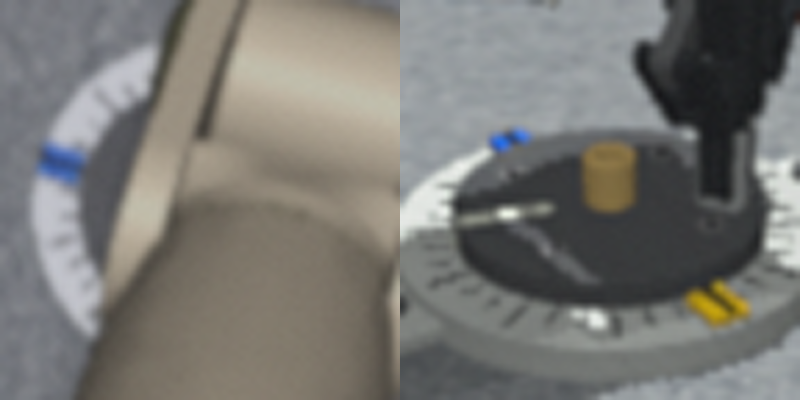

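The fingers stand above the dial, about 30° clear of the post, and nothing has been disturbed. I'll push along the arc but stop short of the target.

Run:
```python
from h import *
arc(-77,43,v=.04)
f=eyes.grab_frame("scene"); np.savez("scene2.npz",**f); crop(f,pix(f,np.r_[C,.03]),36,"pics/c2.png",11)
```

```text
-69.0 [-0.4 -0.6 -0.1] 4.7
-61.0 [ 0.5  0.1 -0.4] 5.0
-53.0 [-0.2  0.3  0.1] 5.4
-45.0 [ 0.2 -0.9 -1.2] 5.7
-37.0 [ 0.4 -0.4 -0.3] 6.0
-29.0 [-0.2 -0.8 -1.1] 6.4
-21.0 [-0.3 -0.1 -0. ] 6.7
-13.0 [1.6 0.6 0.1] 7.1
-5.0 [ 0.5  0.2 -0.5] 7.4
3.0 [-0.1 -0.5 -0.9] 7.8
11.0 [ 0.9 -0.   0.4] 8.1
19.0 [ 1.  -0.  -0.3] 8.4
27.0 [ 1.1 -0.4 -0.5] 8.8
35.0 [ 0.8  0.3 -0.3] 9.1
43.0 [-0.3  0.2  0.5] 9.5
```

View pics/c2.png

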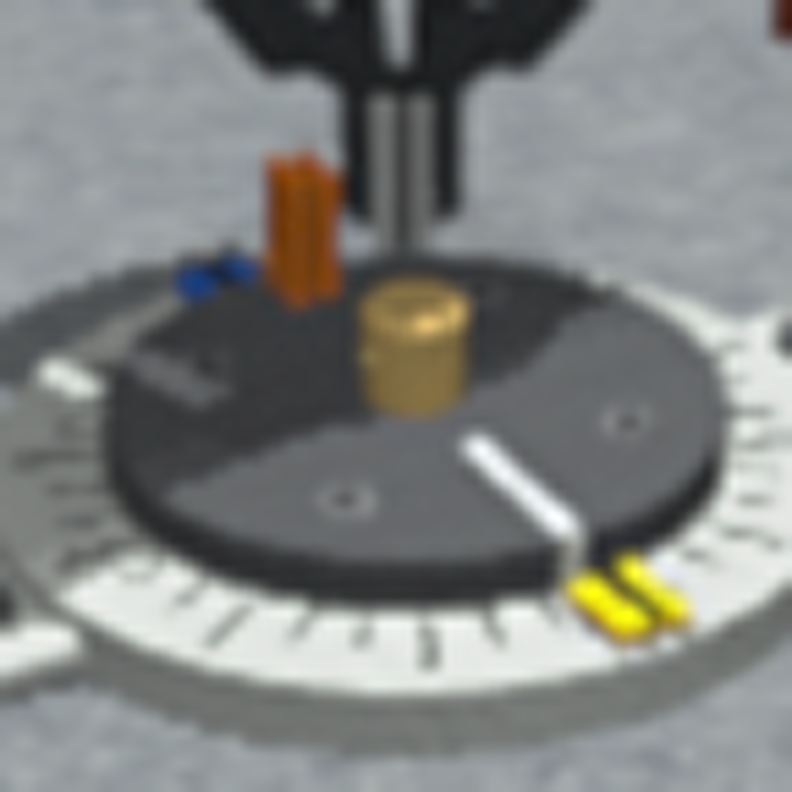

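The index line, running from crop (472,445) to (578,525), is just short of the yellow tab's black line at about (645,595). I'll measure the remaining angle.

```bash
cat >> h.py <<'E'
def meas(f):
    o=np.array([int(v) for v in pix(f,np.r_[C,.03])])-36
    g=cv2.cvtColor(f["frame"],cv2.COLOR_RGB2GRAY)
    tab=blob(f,'yellow',pix(f,np.r_[C,.022]+np.r_[-.025,-.0775,0]),9); T=ray(f,tab[0],.022)
    # bright pixels on the dial top, 27..65 mm from axis, within 35 deg of the tab direction
    H,W=g.shape; P=[];w=[]
    ty=np.arctan2(*(T[:2]-C)[::-1])
    for y in range(H):
        for x in range(o[0],o[0]+72):
            if not o[1]<=y<o[1]+72 or g[y,x]<150: continue
            q=ray(f,(x,y),.03)[:2]-C; r=np.hypot(*q); a=(np.arctan2(q[1],q[0])-ty+np.pi)%(2*np.pi)-np.pi
            if .027<r<.064 and abs(a)<.6: P.append((r,a)); w.append(float(g[y,x])-110)
    P=np.array(P); a=np.degrees(np.average(P[:,1],weights=np.array(w)*P[:,0]))
    po=blob(f,'orange',pix(f,np.r_[C,.046]),45)
    pp=ray(f,po[0],.046)[:2]-C
    print("tab",T.round(4),"tab ang",np.degrees(ty).round(1),"r",np.hypot(*(T[:2]-C)).round(4),"idx-tab deg",a.round(2),"n",len(P),"post ang",np.degrees(np.arctan2(pp[1],pp[0])).round(1),"r",np.hypot(*pp).round(4))
    return a
E
python3 - <<'E'
from h import *
f=dict(np.load("scene2.npz")); meas(f); o=np.array([int(v) for v in pix(f,np.r_[C,.03])])-36
for c,z in(((472,445),.03),((578,525),.03),((612,565),.022),((680,625),.022),((415,298),.052),((415,392),.03)):
    q=ray(f,o+np.array(c)/11-.5+.5/11,z); d=q[:2]-C; print(c,q.round(4),np.degrees(np.arctan2(d[1],d[0])).round(1),np.hypot(*d).round(4))
E
```

```text
tab [ 0.4728 -0.0607  0.022 ] tab ang -107.1 r 0.081 idx-tab deg -0.48 n 30 post ang 65.6 r 0.0544
(472, 445) [ 0.4909 -0.0055  0.03  ] -104.5 0.023
(578, 525) [ 0.4791 -0.0433  0.03  ] -106.3 0.0625
(612, 565) [ 0.4815 -0.0503  0.022 ] -102.7 0.0687
(680, 625) [ 0.472  -0.0749  0.022 ] -105.1 0.0949
(415, 298) [0.5024 0.0197 0.052 ] 27.5 0.0066
(415, 392) [0.5009 0.0187 0.03  ] 25.3 0.0048
```

The scene-view tab blob is biased because it includes the lit side faces, and the dial centre from this view differs by a few mm. I'll back off clear and measure with both views unobstructed.

Run:
```python
from h import *
arc(43,33); p=np.radians(33)
env.movel(pos(p,.16),velocity=.2)
env.set_joints([0.903,0.313,1.498,0,1.331,.3])
print(monitor.sense()["clock"])
im=[]
for n in("top","scene"):
    fs=[eyes.grab_frame(n) for _ in range(4)]; f=fs[0]; f["frame"]=np.mean([g["frame"] for g in fs],0).round().astype(np.uint8)
    np.savez(n+"3.npz",**f); o=np.array([int(v) for v in pix(f,np.r_[C,.03])])-32; print(n,o)
    im.append(cv2.resize(f["frame"][o[1]:o[1]+64,o[0]:o[0]+64,::-1],(400,400),interpolation=cv2.INTER_CUBIC))
    for c in("blue","yellow","orange"):
        near=pix(f,np.r_[C,.03]) if c!="yellow" else pix(f,[.4716,-.0606,.022])
        b=blob(f,c,near,45 if c!="yellow" else 9); print(c,b[0],ray(f,b[0],.046 if c=="orange" else .022).round(4))
cv2.imwrite("pics/c3.png",np.hstack(im))
```

```text
38.0 [-0.4  0.7  0.2] 9.8
33.0 [-0.3 -0.2 -0.3] 10.1
12.7667
top [280 175]
blue [286.5 200. ] [0.5216 0.0939 0.022 ]
yellow [338.53333333 215.4       ] [ 0.4716 -0.0606  0.022 ]
orange [295. 200.] [0.5177 0.0671 0.046 ]
scene [270 184]
blue [285.     204.8125] [0.5242 0.0995 0.022 ]
yellow [322.52 234.12] [ 0.4726 -0.061   0.022 ]
orange [293.04918033 200.19672131] [0.5213 0.0689 0.046 ]
```

View pics/c3.png

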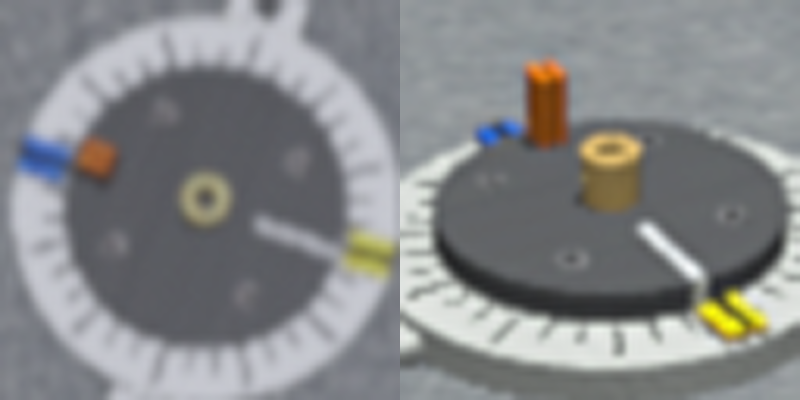

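Run:
```python
from h import *
ang=lambda d:np.degrees(np.arctan2(d[1],d[0])).round(1)
f=dict(np.load("top3.npz")); g=f["frame"].astype(float).mean(2)
# centre from circular dial: dark pixels; bushing from crop
P=lambda c,z:ray(f,np.array([280,175])+(np.array(c)+.5)/6.25-.5,z)
B=P((205,198),.052); print("bushing top",B.round(4))
# dial disc centroid: dark region filled
o=np.array([280,175]); s=cv2.GaussianBlur(g,(0,0),.7)[175:239,280:344]
m=(s<125).astype(np.uint8)
n,l,st,c=cv2.connectedComponentsWithStats(m); i=l[20,32]; k=cv2.findContours((l==l[22,32]).astype(np.uint8),0,1)[0]
h=cv2.convexHull(max(k,key=cv2.contourArea)); (cx,cy),ax,_=cv2.fitEllipse(h); print("dial ellipse",cx,cy,ax,ray(f,o+[cx,cy],.03).round(4))
# index: perpendicular profile centroids by polar sampling round C
def polar(Cc,r,z,lo,hi):
    a=np.radians(np.arange(lo,hi,.5)); pts=np.array([pix(f,[Cc[0]+r*np.cos(t),Cc[1]+r*np.sin(t),z]) for t in a],np.float32)
    v=cv2.remap(g.astype(np.float32),pts[:,0],pts[:,1],cv2.INTER_CUBIC).ravel(); return np.degrees(a),v
for r in(.032,.038,.044,.05,.056):
    a,v=polar(C,r,.03,-140,-80); w=np.clip(v-np.median(v)-15,0,None); print("idx",r,(np.sum(a*w)/w.sum()).round(1),w.max().round(0))
for r in(.076,.080,.084,.088):
    a,v=polar(C,r,.022,-114,-101); j=np.argmin(v); w=np.clip(np.percentile(v,70)-v,0,None); w[abs(a-a[j])>4]=0; print("tabline",r,a[j],(np.sum(a*w)/w.sum()).round(1))
    a,v=polar(C,r,.022,66,79); j=np.argmin(v); print("  blueline",a[j])
po=blob(f,"orange",(295,200),10)[0]
for z in(.046,.055,.062): print("post",z,ang(ray(f,po,z)[:2]-C),np.hypot(*(ray(f,po,z)[:2]-C)).round(4))
```

```text
bushing top [0.4973 0.0164 0.052 ]
dial ellipse 28.870615005493164 31.397192001342773 (43.239173889160156, 55.29315185546875) [0.4997 0.0271 0.03  ]
idx 0.032 -111.3 52.0
idx 0.038 -111.0 54.0
idx 0.044 -111.0 55.0
idx 0.05 -110.7 56.0
idx 0.056 -111.5 56.0
tabline 0.076 -108.0 -108.0
  blueline 71.5
tabline 0.08 -107.5 -107.7
  blueline 72.0
tabline 0.084 -107.5 -107.6
  blueline 72.0
tabline 0.088 -107.5 -107.7
  blueline 72.0
post 0.046 67.3 0.0546
post 0.055 68.3 0.0537
post 0.062 69.1 0.0529
```

The top view is consistent. The index is at −111.1°, the tab line at −107.7° and the bushing is centred, so +3.4° remains. The last push stopped at tool angle 43°, so I'll push to 46.4°.

Run:
```python
from h import *
p=np.radians(33)
env.reach(pos(p,.16),quat(p,S)); env.movel(pos(p),velocity=.12,guard=8)
arc(33,46.4,v=.03); arc(46.4,33,v=.04)
env.movel(pos(p,.16),velocity=.2)
env.set_joints([0.903,0.313,1.498,0,1.331,.3])
f=eyes.grab_frame("top"); g=f["frame"].astype(np.float32).mean(2)
def polar(r,z,lo,hi):
    a=np.radians(np.arange(lo,hi,.5)); pts=np.array([pix(f,[C[0]+r*np.cos(t),C[1]+r*np.sin(t),z]) for t in a],np.float32)
    return np.degrees(a),cv2.remap(g,pts[:,0],pts[:,1],cv2.INTER_CUBIC).ravel()
for r in(.032,.038,.044,.05,.056):
    a,v=polar(r,.03,-140,-80); w=np.clip(v-np.median(v)-15,0,None); print("idx",r,(np.sum(a*w)/w.sum()).round(1))
im=[]
for n in("top","scene"):
    f=eyes.grab_frame(n); o=np.array([int(v) for v in pix(f,np.r_[C,.03])])-32
    im.append(cv2.resize(f["frame"][o[1]:o[1]+64,o[0]:o[0]+64,::-1],(400,400),interpolation=cv2.INTER_CUBIC))
    d=cv2.absdiff(f["frame"],np.load(n+"0.npz")["frame"]).max(2); d[o[1]:o[1]+64,o[0]:o[0]+64]=0
    ys,xs=np.where(d>40); ok=(ys<285) if n=="top" else (xs>150)&(ys>150); print(n,"changed px elsewhere",ok.sum(), (xs[ok].min(),xs[ok].max(),ys[ok].min(),ys[ok].max()) if ok.any() else "")
cv2.imwrite("pics/c4.png",np.hstack(im)); print(monitor.sense()["clock"])
```

```text
39.7 [-0.6 -0.1  0.2] 16.6
46.4 [ 1.7 -0.8  0.7] 17.0
39.7 [0.  0.4 0.4] 17.3
33.0 [-0.4 -0.7  0.3] 17.6
idx 0.032 -107.7
idx 0.038 -108.2
idx 0.044 -108.3
idx 0.05 -108.2
idx 0.056 -108.6
top changed px elsewhere 0 
scene changed px elsewhere 0 
20.4083
```

View pics/c4.png

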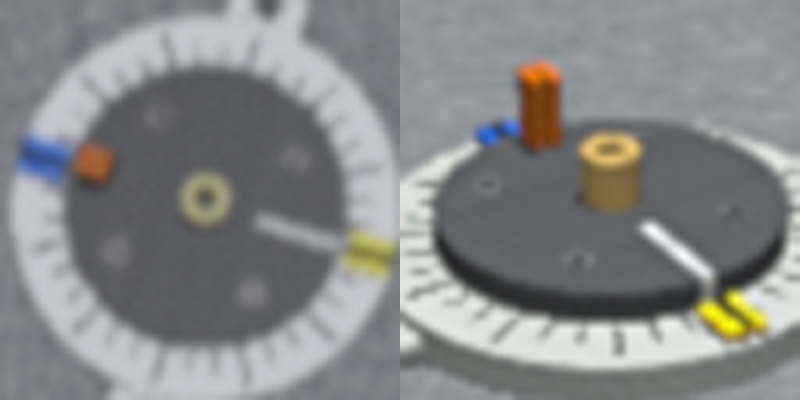

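```bash
python3 -c "
from bench import job
job.hand_in()"
```

```text
the job is handed in; nothing more can be done
```

The dial's index line now lines up with the yellow tab's black line, and the job is handed in. I pushed the orange post from one side with the shut fingertips, about 101° anticlockwise. After backing off to look, I gave it a second push of about 3°, then moved the arm clear.

**Alignment:** in the top view the index line reads about −108.2° and the yellow tab's line −107.7°. That is about 0.5° off, or at most about 1.3° (2 mm at the tab) allowing for the fit, against a limit of about 3.5°.

**Everything else:** the brass bushing stands upright at the middle of the dial. Neither camera shows any change among the tools and parts around it. The wrist force read no more than about 2 N after each push step, and the clock stood at 20.4 s out of 48 s.

**Disagreement between views:** after the first push the scene camera put the index within 0.5° of the tab, while the top camera showed 3.4° still to go. The scene view was biased by the tab's visible side faces and a small centre offset. I relied on the top view, where the tab spacing and post radius matched the given sizes.

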